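# Dispense a grinding ball and hold it ready over the jar

### The arm

A 7-joint arm with a two-finger parallel gripper is mounted at the origin on the work surface. World frame = base frame: x ahead of the robot, y to its left, z up, the work surface at z = 0. Lengths are in m, angles in rad, forces in N, time in s.
With the tool pointing down it reaches from about 0.425 to 1.025 m from the base axis. Payload 9.4 kg.
Tool frame: the origin (TCP) lies at the very end of the fingers, on their centre line; the grasp point (between the pads) lies 19 mm behind it (robot.grip_depth is the distance from the TCP to the grasp point, in m); z points along the fingers, y is the line along which they close (so a half turn about z gives the same grasp; the last joint's range is limited). The gripper opens to 85 mm and grips with 20 to 120 N. Pads are 22 mm wide; open, the fingers measure 114 mm over their backs; the gripper's body (76 mm by 85 mm) begins 54 mm behind the grasp point. The pads swing forward as they close: fully open they stand 13 mm farther back than shut.
Start: joints at [-1.264, 0.599, -0.003, 1.599, 0.002, 0.943, -0.08], TCP at [0.271, 0.672, 0.231] pointing down, gripper open.
Joint ranges: [-2.57, 2.57], [-0.35, 1.97], [-1.29, 1.29], [0.11, 2.56], [-1.05, 4.19], [0.11, 1.86], [-2.63, 2.63]. Speed limits (rad/s): [2.22, 2.22, 3.01, 3.01, 3.14, 3.14, 3.14].

### API

Orientations are given as a unit quaternion [w, x, y, z].
In Python, from station import robot gives the robot as it stands. The module is installed in compiled form; this text tells all that it offers.
- The arm moves only by the tool send_rows, never from a script. Its argument "plan" is one flat list of numbers, 6 for each row, row after row: the shift along the tool's x, y, z in m, then the turn, a rotation vector about the tool's x, y, z in degrees. A call has 1 to 5 rows; each row shifts and turns the commanded pose from where the row before left it, along the tool's axes as they then stand; what a row does not reach is not made up. A row lasts 1/8 s, in which the tool goes at most 62.5 mm and 10.7 degrees, less where a joint would pass 70% of its speed; a pose out of reach is approached as far as the arm can. A call with a gripper value outside its range is refused whole. "claw" is the gripper command: -1 is shut, 1 is fully open, values between are in proportion, set as the call begins (left out, the last holds). The fingers move at their own pace and stop on an object; "grip_force" is the grip in N (left out, the last holds). Time passes only in rows, so rows that do not move let the fingers close. It gives the time, the measured TCP pose, the force, the opening and the grip force at its end, in the units of the state.
- robot.read_state(): the state, without advancing time (a new reading comes with each control period).
- robot.get_image(name): name is "scene" or "top" or "wrist"; returns the picture (480x640x3 uint8, blue, green, red); there is no depth.
- robot.camera_info(name): a dict with "fx", "fy", "cx", "cy" (pixels), "origin" and "rotation" of the camera in the world. Camera axes: x right, y up, looking along -z (the intrinsics and any distortion apply to the point x, -y, -z); pixel columns grow to the right and rows downward; lengths in m; the calibration is good to about 2 mm. A picture is of the moment at which its call begins: read the wrist's pose just before it. camera_info takes no time and is no camera call; for the wrist camera it gives the pose at the moment of the call.
- robot.sign_off(): hands the job in; it is judged then, once.
The state is a dict: "clock": time; "joint_pos": joint angles; "joint_vel": joint speeds; "joint_efforts": joint torques, N m; "tcp_pos": TCP position; "tcp_rot": TCP orientation; "contact_force": force on the tool from outside, world axes, zero at the start; "ft_torque": the same for the moment, N m; "grip_width": finger opening in m; "finger_force": force on a finger pad.
Only numpy, scipy, OpenCV 4.12 (cv2) and the standard library are available. Lean on these libraries where they do the work, as an engineer would, in place of code of your own. Each camera call takes 0.05 s, during which the arm holds its last target. There are 200 camera calls.

### The job

Press the ball dispenser's plunger all the way down to its stop so that the steel grinding ball rolls down the chute into the tray. Then lift the tray out by its fin, carry it level so that the ball stays in its pocket, and finish holding it still and level with the ball over the middle of the steel grinding jar's mouth, the tray's underside about 5 cm above the jar's rim. Do not let go or tip the ball in, and do not shove the jar, beaker, dish or tube rack.

Things in the scene. Friction and masses are not known exactly. Their poses are not given: they have to be found in the camera images.
- dispenser: White ball dispenser fixed to the bench, plate 100 x 240 x 6 mm. Origin on the bench; its y axis runs along the chute, uphill; yaw within 0.45 rad. Tray nest (rails 5 mm high, 2 mm play) centred at y = -65 mm. Grey chute, 24 mm wide, 6 degrees, from y = 80 down to its open end at y = 13 mm, over the tray's pocket rim. Bridge at y = 50 mm: 82 mm wide (x), 84 mm high; only the plunger is higher.
- plunger (a joint): Travel of the spring plunger: 0 = up, 0.014 m = fully down at its stop. Spring force about 3 N at the start, 7 N at the stop; it springs back when released. It is a frame straddling the chute with a bar that holds the ball back; fully down the bar is under the chute's floor and the ball rolls into the tray's pocket within about a second: keep it down that long.
- plunger_head (a point): Centre of the top face of the plunger's black round head, 36 mm across; 108 mm above the bench when up. It is pressed straight down.
- tray: Loose aluminium tray, about 0.2 kg, 60 mm (x) x 150 mm (y), plate 6 mm thick, two round pockets at y = +53 and -53 mm, upright black fin in the middle. Origin: centre of its underside, 6 mm above the bench in the nest. Axes start nearly parallel to the dispenser's. It lifts straight up out of the nest.
- tray_fin (a point): Centre of the top edge of the tray's black fin, 51 mm above the tray's underside. The fin is 14 mm thick (along the tray's x), 40 mm long (along y), 45 mm tall above the plate: grip it from above across its thickness. The tray's balance point is under it.
- tray_pocket (a point): Centre of the floor of the tray's pocket next to the chute, at tray (0, 53, 6) mm. The pocket is a ring 34 mm wide inside, 40 mm outside, its rim 6 mm above the floor.
- ball_center (a point): Centre of the steel grinding ball, 20 mm across, 33 g, lying loose in the chute behind the plunger's bar at the start.
- jar: Open steel grinding jar, loose, 0.7 kg, 72 mm across (foot 76 mm), 60 mm high, wall 5 mm. Origin: centre of its underside. It may change places with the beaker.
- jar_mouth (a point): Centre of the grinding jar's mouth, level with its rim, 60 mm above the bench; mouth 62 mm wide inside.
- beaker: Loose glass beaker, 66 mm across, 80 mm high; stays where it is. Origin: centre of its underside.
- dish: Loose clear lidded dish, 63 mm across, 18 mm high; stays where it is. Origin: centre of its underside.
- rack: Green wire rack full of white-capped tubes, 96 mm (x) x 194 mm (y), 128 mm high, to the left; stays where it is. Origin: centre of its underside.
Not all that is in view belongs to the job. Leave any green look-alike of the tray alone.

How it is judged:
By the outcome, as a careful person would: the job done as asked, in the order asked, and still so for the second after the job is handed in, while the arm keeps its last pose, push and grip.
It also fails if it takes over 58 s, if anything falls off the work surface, if the arm or the gripper's body presses on something with over 40 N, if the wrist force passes 120 N, or if a joint passes its speed limit or range.

## Working session

There is one attempt and no reset: what is moved stays moved. The work goes in short steps, Python scripts to look and compute and a tool call to move; the robot and the scene stay as the last step left them, time stands still between calls to the robot, and variables do not carry over. Pictures are saved under pics/ and viewed, at most 10 in all, crops included, and the job is handed in when it is done.

Besides the shell and the picture viewer there is one more tool, called after "Call:" in YAML: its name, and indented under it one key for each argument. send_rows: Moves the arm, as the interface text tells. Its arguments: {"type":"object","properties":{"plan":{"type":"array","items":{"type":"number"}},"claw":{"type":"number"},"grip_force":{"type":"number"}},"required":["plan"]}

```bash
mkdir -p pics; cat > h.py <<'E'
import numpy as np, cv2
from station import robot
def info(n):
    c=robot.camera_info(n); return c
def ray(c,u,v):
    d=np.array([(u-c["cx"])/c["fx"],-(v-c["cy"])/c["fy"],-1.0])
    return np.array(c["origin"]),np.array(c["rotation"])@d
def onplane(c,u,v,z):
    o,d=ray(c,u,v); return o+d*(z-o[2])/d[2]
def proj(c,p):
    q=np.array(c["rotation"]).T@(np.array(p)-np.array(c["origin"]))
    return c["cx"]-c["fx"]*q[0]/q[2], c["cy"]+c["fy"]*q[1]/q[2]
E
python3 - <<'E'
from h import *
for n in("scene","top"):
    im=robot.get_image(n); cv2.imwrite(f"pics/{n}0.png",im); print({k:(np.round(v,4).tolist() if not isinstance(v,str) else v) for k,v in info(n).items()})
s=robot.read_state(); print({k:np.round(v,4).tolist() for k,v in s.items()})
E
```

```text
{'fx': 535.7103, 'fy': 535.7103, 'cx': 315.8011, 'cy': 240.7535, 'origin': [1.1574, 0.1276, 0.9548], 'rotation': [0.6563, 0.2241, 0.2327, 0.6819]}
{'fx': 465.1604, 'fy': 465.1604, 'cx': 323.596, 'cy': 234.2539, 'origin': [0.2568, 0.0708, 1.1717], 'rotation': [0.7111, 0.0887, -0.0828, -0.6926]}
{'clock': 0.1, 'joint_pos': [-1.2637, 0.6, -0.0026, 1.6001, 0.0018, 0.9429, -0.0798], 'joint_vel': [0.0002, -0.0006, 0.0011, -0.0008, -0.0005, -0.0006, -0.0003], 'joint_efforts': [0.0055, -77.7985, 1.5705, -25.862, 0.0127, 0.0055, -0.0], 'tcp_pos': [0.2713, 0.6719, 0.2305], 'tcp_rot': [-0.0001, 0.1907, 0.9817, -0.0007], 'contact_force': [0.2028, -0.4828, 0.3296], 'ft_torque': [-0.0075, 0.014, -0.0124], 'finger_force': 0.0, 'grip_width': 0.0852}
```

View pics/top0.png

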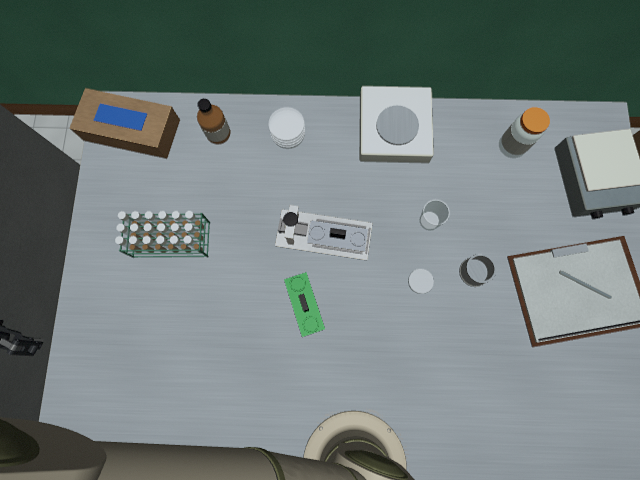

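View pics/scene0.png

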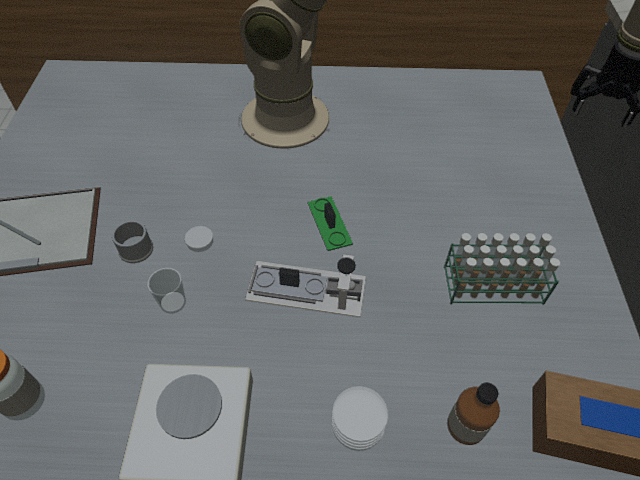

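Top view: candidates for the tray are the aluminium tray (338,235) in the white dispenser, which matches the description, and the green look-alike (304,303), which I'll leave alone. For the jar they are the steel cup (478,270), which I choose, and the glass beaker (434,214). The plunger head is the black disc at (290,218), and the fin is the black bar at (338,234). In the scene view these are head (346,264), fin (289,277) and jar (133,241).

```bash
cat >> h.py <<'E'
from scipy.spatial.transform import Rotation as R
_i=info
def info(n):
    c=dict(_i(n)); q=np.array(c["rotation"])
    if q.size==4: c["rotation"]=R.from_quat(q,scalar_first=True).as_matrix()
    return c
def blob(im,seed,thr=60,r=16,inv=True):
    g=cv2.cvtColor(im,cv2.COLOR_BGR2GRAY); u,v=seed
    m=np.zeros_like(g); m[v-r:v+r,u-r:u+r]=(g[v-r:v+r,u-r:u+r]<thr)
    n,l,st,ce=cv2.connectedComponentsWithStats(m)
    k=1+np.argmax(st[1:,4]); return ce[k],st[k],cv2.minAreaRect(np.argwhere(l==k)[:,::-1].astype(np.float32))
def tri(c1,p1,c2,p2):
    o1,d1=ray(c1,*p1);o2,d2=ray(c2,*p2)
    t=np.linalg.lstsq(np.c_[d1,-d2],o2-o1,rcond=None)[0]
    a,b=o1+t[0]*d1,o2+t[1]*d2; return (a+b)/2,np.linalg.norm(a-b)
E
python3 - <<'E'
from h import *
T,S=info("top"),info("scene"); t=cv2.imread("pics/top0.png"); s=cv2.imread("pics/scene0.png")
for nm,a,b,z in(("head",(290,218),(346,264),.106),("fin",(338,234),(289,277),.05)):
    x,y=blob(t,a),blob(s,b,60,14); print(nm,x,y)
    print(onplane(T,*x[0],z),onplane(S,*y[0],z),tri(T,x[0],S,y[0]))
print("jar",onplane(T,478,269,.06),onplane(S,132,236,.06)); print("beaker",onplane(T,436,212,.08)," dish",onplane(T,421,281,.018))
for p in((283,210),(371,219),(369,259),(277,245)): print("plate",onplane(T,*p,.006))
c=np.hstack([cv2.resize(t[195:275,265:385],None,fx=5,fy=5)[:, :600],]); j=cv2.resize(t[190:300,400:510],None,fx=1.8,fy=1.8); c=np.hstack([c,np.zeros((400,198,3),np.uint8)]); c[:198,600:798]=j[:198,:198]; jj=cv2.resize(s[215:275,105:165],None,fx=3.3,fy=3.3)[:198,:198]; c[202:400,600:798]=jj
cv2.imwrite("pics/crop1.png",c)
E
```

```text
head (array([290.4522293 , 218.71974522]), array([283, 212,  15,  14, 157], dtype=int32), ((290.5000305175781, 219.00001525878906), (13.435027122497559, 13.435027122497559), 45.0)) (array([346.04504505, 265.51801802]), array([338, 258,  17,  16, 222], dtype=int32), ((346.0, 265.5), (15.0, 16.0), 90.0))
[0.55712716 0.16333662 0.106     ] [0.56019927 0.16343074 0.106     ] (array([0.55800555, 0.16358459, 0.10288505]), np.float64(4.5042609492339574e-05))
fin (array([337.34710744, 233.1322314 ]), array([330, 228,  16,  11, 121], dtype=int32), ((337.4054260253906, 233.06756591796875), (14.960308074951172, 8.219949722290039), 9.462322235107422)) (array([289.00623053, 276.97507788]), array([279, 268,  21,  19, 321], dtype=int32), ((288.7292785644531, 277.03057861328125), (21.410520553588867, 16.3882999420166), 7.594643592834473))
[0.5386914  0.04998101 0.05      ] [0.55359773 0.0502795  0.05      ] (array([0.54278764, 0.04928951, 0.03382862]), np.float64(0.0007855136955800693))
jar [ 0.45566178 -0.29090814  0.06      ] [ 0.46863589 -0.2894977   0.06      ]
beaker [ 0.590579   -0.18940648  0.08      ]  dish [ 0.42919211 -0.16130155  0.018     ]
plate [0.60850254 0.19257373 0.006     ]
plate [ 0.58989843 -0.03760129  0.006     ]
plate [ 0.48390213 -0.03276954  0.006     ]
plate [0.51434678 0.20348461 0.006     ]
```

View pics/crop1.png

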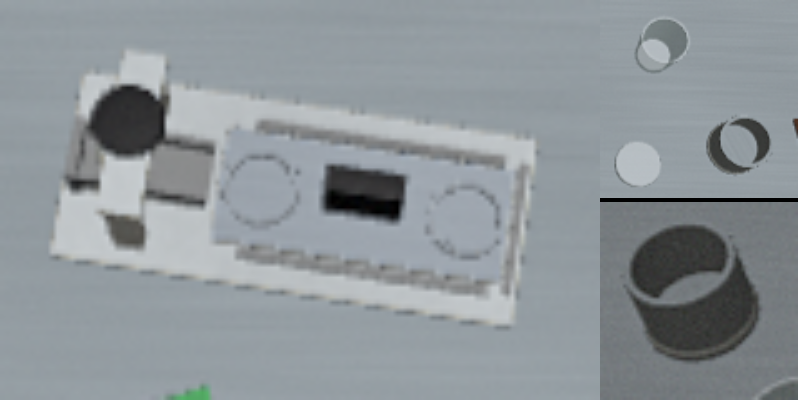

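The crop confirms it: grey tray with a black fin in the white nest, plunger head beside it, and the steel jar with dark walls at lower right. Now moving above the plunger head.

```bash
cat >> h.py <<'E'
def plan(target,yaw,n,first=True):
    """rows in tool axes to reach target (world) with tool z down, tool y at angle yaw(deg)"""
    s=robot.read_state(); p=np.array(s["tcp_pos"]); Q=R.from_quat(s["tcp_rot"],scalar_first=True)
    y=np.array([np.cos(np.radians(yaw)),np.sin(np.radians(yaw)),0]); z=np.array([0,0,-1.])
    G=R.from_matrix(np.c_[np.cross(y,z),y,z])
    rv=(Q.inv()*G).as_rotvec(); step=(np.array(target)-p)/n
    for i in range(n):
        Qi=Q*R.from_rotvec(rv*i/n)
        print(np.round(Qi.inv().apply(step),4).tolist(),np.round(np.degrees(rv)/n,2).tolist())
    print("clock",s["clock"],"pos",np.round(p,4))
E
python3 - <<'E'
from h import *
plan([.558,.1635,.19],-7,10)
E
```

```text
[-0.0456, -0.0364, 0.0041] [-0.01, 0.01, 7.5]
[-0.05, -0.0301, 0.0041] [-0.01, 0.01, 7.5]
[-0.0535, -0.0234, 0.0041] [-0.01, 0.01, 7.5]
[-0.0561, -0.0162, 0.0041] [-0.01, 0.01, 7.5]
[-0.0577, -0.0087, 0.0041] [-0.01, 0.01, 7.5]
[-0.0584, -0.0011, 0.0041] [-0.01, 0.01, 7.5]
[-0.058, 0.0065, 0.0041] [-0.01, 0.01, 7.5]
[-0.0566, 0.014, 0.0041] [-0.01, 0.01, 7.5]
[-0.0543, 0.0213, 0.0041] [-0.01, 0.01, 7.5]
[-0.0511, 0.0282, 0.0041] [-0.01, 0.01, 7.5]
clock 0.1 pos [0.2713 0.6719 0.2305]
```

Call:
send_rows:
  plan: [-0.045, -0.036, 0.002, 0, 0, 7.5, -0.05, -0.03, 0.002, 0, 0, 7.5, -0.053, -0.023, 0.002, 0, 0, 7.5, -0.056, -0.016, 0.002, 0, 0, 7.5, -0.058, -0.009, 0.003, 0, 0, 7.5]
  claw: -1

```text
clock: 0.72
tcp_pos: [0.415, 0.4174, 0.2201]
tcp_rot: [0.0, 0.498, 0.867, -0.0]
contact_force: [0.9, 0.1, 0.3]
grip_width: -0.0
finger_force: 0.0
```

Call:
send_rows:
  plan: [-0.058, -0.001, 0.005, 0, 0, 7.5, -0.058, 0.006, 0.006, 0, 0, 7.5, -0.056, 0.014, 0.006, 0, 0, 7.5, -0.054, 0.021, 0.006, 0, 0, 7.5, -0.051, 0.028, 0.006, 0, 0, 7.5]

```text
clock: 1.35
tcp_pos: [0.557, 0.1645, 0.191]
tcp_rot: [-0.0, 0.75, 0.661, -0.0]
contact_force: [0.9, -0.1, 0.2]
grip_width: 0.0001
finger_force: 0.0
```

```bash
python3 - <<'E'
from h import *
s=robot.read_state(); W=info("wrist"); im=robot.get_image("wrist"); cv2.imwrite("pics/w1.png",im); np.save("w1.npy",W,allow_pickle=True)
plan([.558,.1635,.19],-7,1); print(proj(W,[.558,.1635,.108]),proj(W,[.543,.049,.057]),W["origin"])
E
```

```text
[0.0071, -0.0035, 0.0009] [0.18, 0.23, -1.05]
clock 1.4 pos [0.5604 0.156  0.1909]
(np.float64(325.6621093062875), np.float64(247.78847864807628)) (np.float64(324.6813152587318), np.float64(359.63154171781235)) [0.56709134 0.24432036 0.33361124]
```

View pics/w1.png

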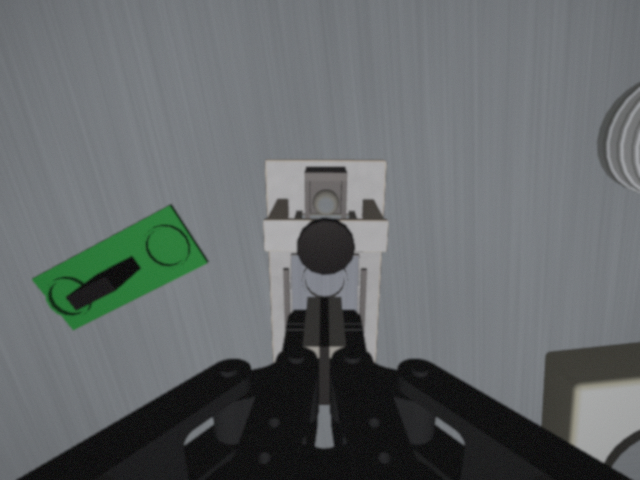

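Head at (326,246), predicted (326,248); the ball is visible at (326,203), and the dispenser's edges are vertical in the image, so the yaw fits. Measuring again now that the arm has settled.

```bash
python3 - <<'E'
from h import *
W=info("wrist"); im=robot.get_image("wrist")
g=blob(im,(326,240),60,34)[1]; r=g; print(r)
uc=(r[0]+r[2]/2, r[1]+r[2]/2); h=onplane(W,*uc,.108); print(uc,h)
plan([h[0],h[1],.112],-7,4)
E
```

```text
[ 292  206   54   56 2474]
(np.float64(319.0), np.float64(233.0)) [0.55907039 0.16443667 0.108     ]
[0.0014, -0.0002, 0.0197] [0.02, 0.05, -0.17]
[0.0014, -0.0001, 0.0197] [0.02, 0.05, -0.17]
[0.0014, -0.0001, 0.0197] [0.02, 0.05, -0.17]
[0.0014, -0.0001, 0.0197] [0.02, 0.05, -0.17]
clock 1.45 pos [0.5588 0.1591 0.191 ]
```

Call:
send_rows:
  plan: [0, 0, 0.02, 0, 0, 0, 0, 0, 0.02, 0, 0, 0, 0, 0, 0.02, 0, 0, 0, 0, 0, 0.017, 0, 0, 0, 0, 0, 0, 0, 0, 0]

```text
clock: 2.08
tcp_pos: [0.5556, 0.1662, 0.1131]
tcp_rot: [-0.0, 0.749, 0.663, -0.001]
contact_force: [-0.4, 0.2, 0.4]
grip_width: -0.0002
finger_force: 0.0
```

Call:
send_rows:
  plan: [-0.002, 0.003, 0.005, 0, 0, 0, 0, 0, 0.006, 0, 0, 0, 0, 0, 0.005, 0, 0, 0, 0, 0, 0.004, 0, 0, 0, 0, 0, 0.002, 0, 0, 0]

```text
clock: 2.7
tcp_pos: [0.5603, 0.1638, 0.0937]
tcp_rot: [0.0, 0.749, 0.663, 0.001]
contact_force: [-4.5, -2.0, 33.6]
grip_width: 0.0001
finger_force: 16.9
```

Call:
send_rows:
  plan: [0, 0, 0, 0, 0, 0, 0, 0, 0, 0, 0, 0, 0, 0, 0, 0, 0, 0]

```text
clock: 3.08
tcp_pos: [0.5602, 0.1637, 0.0939]
tcp_rot: [0.0, 0.749, 0.663, 0.001]
contact_force: [-1.7, -1.3, 18.1]
grip_width: 0.0003
finger_force: 9.3
```

Call:
send_rows:
  plan: [0, 0, 0, 0, 0, 0, 0, 0, 0, 0, 0, 0, 0, 0, 0, 0, 0, 0, 0, 0, 0, 0, 0, 0, 0, 0, 0, 0, 0, 0]

```text
clock: 3.7
tcp_pos: [0.5602, 0.1637, 0.0939]
tcp_rot: [0.0, 0.749, 0.663, 0.001]
contact_force: [-1.8, -0.8, 19.4]
grip_width: -0.0001
finger_force: 9.3
```

Call:
send_rows:
  plan: [0, 0, 0, 0, 0, 0, 0, 0, 0, 0, 0, 0, 0, 0, 0, 0, 0, 0, 0, 0, 0, 0, 0, 0, 0, 0, 0, 0, 0, 0]

```text
clock: 4.32
tcp_pos: [0.5602, 0.1637, 0.0939]
tcp_rot: [0.0, 0.749, 0.663, 0.001]
contact_force: [-1.7, -1.5, 18.5]
grip_width: 0.0002
finger_force: 9.3
```

```bash
python3 - <<'E'
from h import *
t=robot.get_image("scene"); w=robot.get_image("wrist")
a=cv2.resize(t[235:325,235:385],(600,360)); cv2.imwrite("pics/c2.png",np.vstack([a,cv2.resize(w[150:330,220:440],(600,240))]))
plan([.5591,.1644,.16],-7,2)
E
```

```text
[0.0003, -0.0005, -0.033] [0.07, -0.04, -0.01]
[0.0003, -0.0005, -0.033] [0.07, -0.04, -0.01]
clock 4.425 pos [0.5602 0.1637 0.0939]
```

View pics/c2.png

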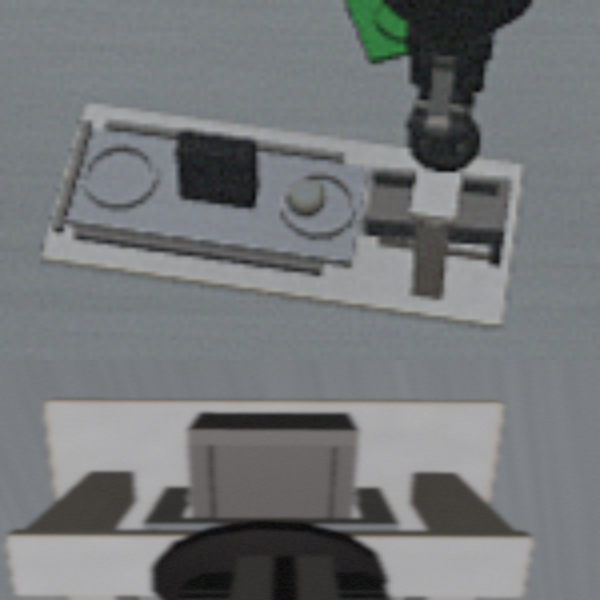

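The crop shows the ball in the pocket next to the chute, at about (305,197), with the plunger down. Releasing and moving above the fin.

Call:
send_rows:
  plan: [0, 0, -0.015, 0, 0, 0, 0, 0, -0.025, 0, 0, 0, 0, 0, -0.03, 0, 0, 0, 0, 0, -0.01, 0, 0, 0, -0.02, 0, 0, 0, 0, 0]

```text
clock: 5.05
tcp_pos: [0.5566, 0.145, 0.1723]
tcp_rot: [-0.0, 0.748, 0.664, 0.001]
contact_force: [-0.5, -0.2, -0.1]
grip_width: -0.0003
finger_force: 0.0
```

Call:
send_rows:
  plan: [-0.04, -0.001, 0, 0, 0, 0, -0.04, 0, 0, 0, 0, 0, -0.0145, 0, 0, 0, 0, 0, 0, 0, 0, 0, 0, 0, 0, 0, 0, 0, 0, 0]
  claw: 0.3

```text
clock: 5.68
tcp_pos: [0.5442, 0.0514, 0.1719]
tcp_rot: [-0.0, 0.748, 0.663, -0.0]
contact_force: [0.2, -0.5, 0.2]
grip_width: 0.0551
finger_force: 0.0
```

Call:
send_rows:
  plan: [0, 0, 0, 0, 0, 0, 0, 0, 0, 0, 0, 0, 0, 0, 0, 0, 0, 0]

```text
clock: 6.05
tcp_pos: [0.5442, 0.0507, 0.1723]
tcp_rot: [0.0, 0.749, 0.663, 0.0]
contact_force: [0.2, -1.5, 0.0]
grip_width: 0.0554
finger_force: 0.0
```

```bash
python3 - <<'E'
from h import *
W=info("wrist"); im=robot.get_image("wrist"); cv2.imwrite("pics/w2.png",im)
plan([.545,.0503,.16],-7,1); print(proj(W,[.545,.0503,.057]))
o,d=ray(W,320,240); print(W["origin"],d)
for k in(20,-20):
  print([proj(W,np.array([.545,.0503,.057])+k/1000*np.array([.122,.9925,0])+s*.007*np.array([.9925,-.122,0])) for s in(1,-1)])
E
```

```text
[-0.0002, 0.0009, 0.0123] [0.0, -0.0, 0.05]
clock 6.1 pos [0.5442 0.0506 0.1723]
(np.float64(324.980156294096), np.float64(230.88840591189842))
[0.55391483 0.13054599 0.31486336] [-0.04809663 -0.31709905 -0.94723882]
[(np.float64(335.55042500857223), np.float64(202.1470770519524)), (np.float64(314.4717288771576), np.float64(202.14706072525593))]
[(np.float64(335.0086687199475), np.float64(258.3171472357747)), (np.float64(314.8918150868804), np.float64(258.3193388541074))]
```

View pics/w2.png

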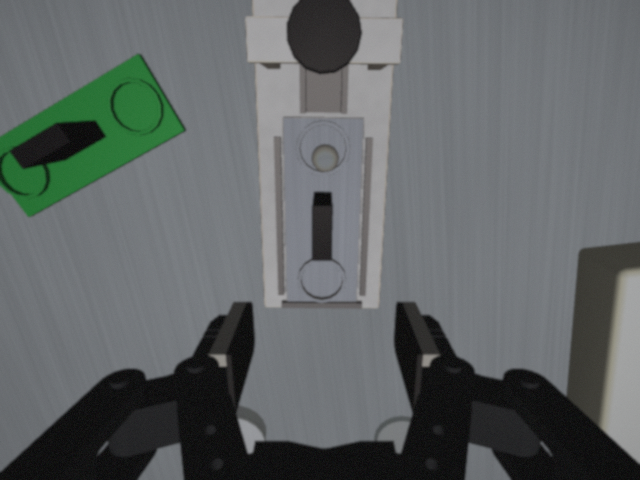

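The wrist view shows the ball in the pocket at (325,157). The fin's top runs from (322,206) to (322,260), about 2 mm left of the prediction. Descending with a small correction.

Call:
send_rows:
  plan: [-0.001, -0.001, 0.03, 0, 0, 0, 0, 0, 0.03, 0, 0, 0, 0, 0, 0.03, 0, 0, 0, 0, 0, 0.025, 0, 0, 0, 0, 0, 0, 0, 0, 0]
  grip_force: 40

```text
clock: 6.72
tcp_pos: [0.5422, 0.0492, 0.056]
tcp_rot: [-0.001, 0.749, 0.663, -0.001]
contact_force: [1.5, 0.6, 0.1]
grip_width: 0.0557
finger_force: 0.0
```

Call:
send_rows:
  plan: [0, 0, 0.015, 0, 0, 0, 0, 0, 0.014, 0, 0, 0, 0, 0, 0, 0, 0, 0]

```text
clock: 7.1
tcp_pos: [0.5426, 0.0493, 0.0275]
tcp_rot: [-0.0, 0.749, 0.663, -0.001]
contact_force: [-0.1, -0.3, -0.6]
grip_width: 0.0558
finger_force: 0.0
```

Call:
send_rows:
  plan: [0, 0, 0, 0, 0, 0, 0, 0, 0, 0, 0, 0, 0, 0, 0, 0, 0, 0, 0, 0, 0, 0, 0, 0, 0, 0, 0, 0, 0, 0]
  claw: -0.5

```text
clock: 7.72
tcp_pos: [0.5431, 0.0494, 0.0284]
tcp_rot: [0.0, 0.749, 0.663, 0.0]
contact_force: [-0.2, -0.7, -0.3]
grip_width: 0.0213
finger_force: 0.0
```

Call:
send_rows:
  plan: [0, 0, 0, 0, 0, 0, 0, 0, 0, 0, 0, 0, 0, 0, 0, 0, 0, 0, 0, 0, 0, 0, 0, 0, 0, 0, 0, 0, 0, 0]
  claw: -1

```text
clock: 8.35
tcp_pos: [0.5431, 0.0494, 0.0284]
tcp_rot: [0.0, 0.749, 0.663, 0.0]
contact_force: [-1.1, -0.3, 4.5]
grip_width: 0.0136
finger_force: 40.1
```

Call:
send_rows:
  plan: [0, 0, 0, 0, 0, 0, 0, 0, -0.003, 0, 0, 0, 0, 0, -0.006, 0, 0, 0, 0, 0, -0.01, 0, 0, 0, 0, 0, -0.012, 0, 0, 0]
  grip_force: 60

```text
clock: 8.98
tcp_pos: [0.543, 0.0493, 0.06]
tcp_rot: [-0.0, 0.749, 0.663, -0.0]
contact_force: [0.1, 0.5, -2.9]
grip_width: 0.013
finger_force: 58.4
```

Call:
send_rows:
  plan: [0, 0, -0.015, 0, 0, 0, 0, 0, -0.018, 0, 0, 0, 0, 0, -0.018, 0, 0, 0, 0, 0, -0.018, 0, 0, 0, 0, 0, -0.018, 0, 0, 0]

```text
clock: 9.6
tcp_pos: [0.5429, 0.0494, 0.1479]
tcp_rot: [0.0, 0.749, 0.663, 0.0]
contact_force: [0.6, 0.2, -3.3]
grip_width: 0.0134
finger_force: 58.4
```

Call:
send_rows:
  plan: [0, 0, -0.012, 0, 0, 0, 0, 0, -0.006, 0, 0, 0, 0, 0, 0, 0, 0, 0, 0, 0, 0, 0, 0, 0, 0, 0, 0, 0, 0, 0]

```text
clock: 10.22
tcp_pos: [0.5428, 0.0493, 0.1638]
tcp_rot: [-0.0, 0.749, 0.663, -0.0]
contact_force: [0.1, -0.4, -2.6]
grip_width: 0.013
finger_force: 58.5
```

```bash
python3 - <<'E'
from h import *
im=robot.get_image("wrist"); cv2.imwrite("pics/w3.png",im); t=robot.get_image("top"); s=robot.get_image("scene")
T,S=info("top"),info("scene")
for im,c,(u,v),nm in((t,T,(478,269),"t"),(s,S,(132,240),"s")):
  g=cv2.cvtColor(im,cv2.COLOR_BGR2GRAY); r=30; k=g[v-r:v+r,u-r:u+r]; cv2.imwrite(f"pics/j{nm}.png",k)
  print(nm,k[r],k[:,r])
plan([.47-.0065,-.29-.0526,.16],-7,10)
E
```

```text
t [161 161 161 162 162 162 162 162 162 162 167  97 108  56  61  59  61  61
  45 162 162 159 162 161 156 158 158 159 157 158 158 159 157 158 154 159
 160 161 168  71  55  58  60  60  58  52 115 160 161 161 162 162 161 160
 160 160 159 159 160 159] [159 157 156 155 157 159 158 157 159 157 157 158 158 159 165 174 151  63
  64  60  75 125 160 156 157 158 158 158 158 158 158 159 157 157 158 159
 158 159 158 154 154 159 155 100  60  62  78 140 164 160 161 163 162 158
 159 162 160 159 157 162]
s [128 125 129 125 125 124 126 128 126 129 103 114 126  93  54  50  45  55
  52  57  63  57  50  56 108 123 127 124 123 125 126 120 120 120 127 126
 125 129 117  82  52  56  57  49  52  51  56  51  67  90 123 129 124 126
 126 125 126 123 127 126] [124 123 126 128 123 122 123 126 126 127 125 124  74  56  55  59  60  64
  53  57  54  60  59  62  55  57  45 113 127 121 126 125 124 126 133  85
  57  53  57  55  59  55  66  53  61  52  56  62  58  55  80  87  55  96
 122 127 126 124 127 125]
[-0.0399, -0.0031, 0.0004] [-0.0, 0.0, 0.0]
[-0.0399, -0.0031, 0.0004] [-0.0, 0.0, 0.0]
[-0.0399, -0.0031, 0.0004] [-0.0, 0.0, 0.0]
[-0.0399, -0.0031, 0.0004] [-0.0, 0.0, 0.0]
[-0.0399, -0.0031, 0.0004] [-0.0, 0.0, 0.0]
[-0.0399, -0.0031, 0.0004] [-0.0, 0.0, 0.0]
[-0.0399, -0.0031, 0.0004] [-0.0, 0.0, 0.0]
[-0.0399, -0.0031, 0.0004] [-0.0, 0.0, 0.0]
[-0.0399, -0.0031, 0.0004] [-0.0, 0.0, 0.0]
[-0.0399, -0.0031, 0.0004] [-0.0, 0.0, 0.0]
clock 10.375 pos [0.5429 0.0493 0.1639]
```

View pics/w3.png

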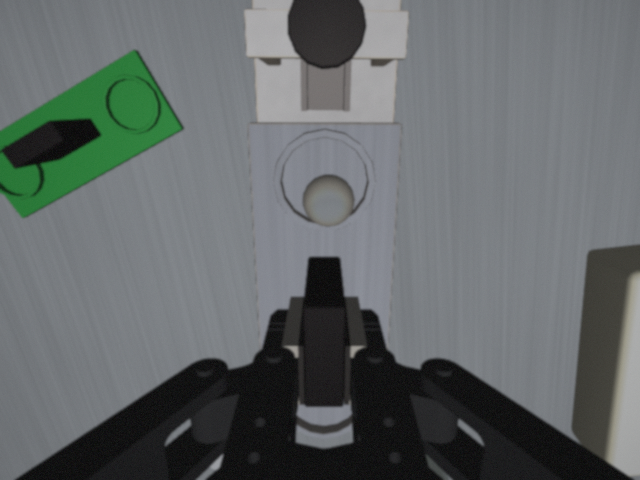

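The tray is lifted and looks level, with the ball in its pocket at (328,200). Carrying it to just short of the jar in x, so the wrist camera can see the mouth unobstructed.

Call:
send_rows:
  plan: [-0.01, -0.003, 0, 0, 0, 0, -0.02, -0.006, 0, 0, 0, 0, -0.03, -0.009, 0, 0, 0, 0, -0.035, -0.0105, 0, 0, 0, 0, -0.035, -0.0105, 0, 0, 0, 0]

```text
clock: 11.0
tcp_pos: [0.487, -0.0773, 0.1644]
tcp_rot: [0.0, 0.749, 0.662, -0.0]
contact_force: [-0.0, -0.6, -4.1]
grip_width: 0.0129
finger_force: 58.5
```

Call:
send_rows:
  plan: [-0.035, -0.0105, 0, 0, 0, 0, -0.035, -0.0105, 0, 0, 0, 0, -0.035, -0.0105, 0, 0, 0, 0, -0.035, -0.0105, 0, 0, 0, 0, -0.035, -0.0105, 0, 0, 0, 0]

```text
clock: 11.62
tcp_pos: [0.4132, -0.2443, 0.1645]
tcp_rot: [0.0, 0.749, 0.662, -0.0]
contact_force: [0.0, -1.0, -3.2]
grip_width: 0.0132
finger_force: 58.5
```

Call:
send_rows:
  plan: [-0.035, -0.0105, 0, 0, 0, 0, -0.03, -0.009, 0, 0, 0, 0, -0.02, -0.006, 0, 0, 0, 0, -0.015, -0.0045, 0, 0, 0, 0, -0.005, -0.0015, 0, 0, 0, 0]

```text
clock: 12.25
tcp_pos: [0.37, -0.3436, 0.1644]
tcp_rot: [0.0, 0.75, 0.662, -0.0]
contact_force: [0.4, -0.2, -2.6]
grip_width: 0.0131
finger_force: 58.5
```

Call:
send_rows:
  plan: [0, 0, 0, 0, 0, 0, 0, 0, 0, 0, 0, 0, 0, 0, 0, 0, 0, 0, 0, 0, 0, 0, 0, 0]

```text
clock: 12.75
tcp_pos: [0.3714, -0.3422, 0.1643]
tcp_rot: [-0.0, 0.749, 0.663, 0.0]
contact_force: [0.8, -0.4, -2.6]
grip_width: 0.0127
finger_force: 58.5
```

```bash
python3 - <<'E'
from h import *
W=info("wrist"); im=robot.get_image("wrist"); cv2.imwrite("pics/w4.png",im); np.save("W4.npy",W,allow_pickle=True)
s=robot.read_state(); print(s["tcp_pos"],s["clock"]); print(proj(W,[.462,-.29,.06]))
E
```

```text
[ 0.37128755 -0.34234652  0.16429013] 12.8
(np.float64(462.18860437412707), np.float64(136.4222002412271))
```

View pics/w4.png

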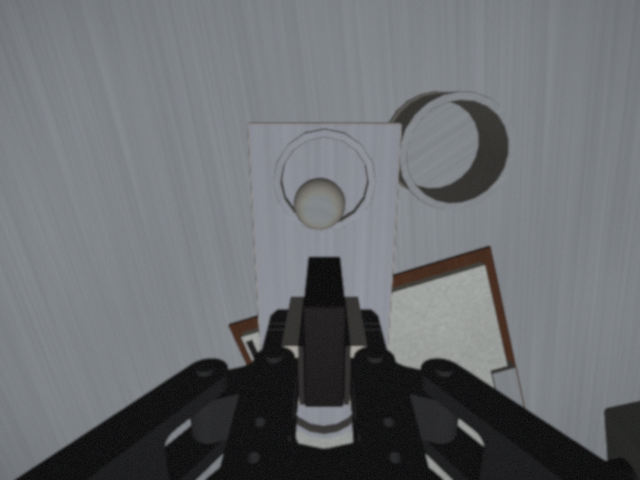

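The jar's rim spans about u 398–510 and v 91–208, so its centre is near (454,150). The ball is in its pocket at (319,203).

```bash
python3 - <<'E'
from h import *
W=np.load("W4.npy",allow_pickle=True).item()
j=onplane(W,454,149.5,.06)
a=np.linspace(0,2*np.pi,90)
P=np.array([proj(W,j+.036*np.array([np.cos(t),np.sin(t),0])) for t in a]); print(P.min(0),P.max(0))
b=onplane(W,319,203,.158); tcp=np.array([.3713,-.3423,.1643])
X=np.array([.122,.9925,0]);Y=np.array([.9925,-.122,0])
pk=tcp+.053*X; pk[2]=.154; print("pocket pred px",proj(W,pk)); print("jar",j,"ball",b,"ball in tool",(b-tcp)@X,(b-tcp)@Y)
print("ball px r", [proj(W,b+.01*Y),proj(W,b-.01*Y)])
d=j-b; print("move tool x,y",d@X,d@Y, "mid-pocket move",(j-pk)@X,(j-pk)@Y)
E
```

```text
[394.91904815  86.43287191] [513.64572444 206.95683947]
pocket pred px (np.float64(323.70016401477136), np.float64(180.67645817043058))
jar [ 0.45694224 -0.29718576  0.06      ] ball [ 0.37501219 -0.29731419  0.158     ] ball in tool 0.045101300444218506 -0.001803916758850809
ball px r [(np.float64(345.0581883535572), np.float64(203.0016330623874)), (np.float64(292.9391768630831), np.float64(202.998366772491))]
move tool x,y 0.010122938939776472 0.08129990712636821 mid-pocket move 0.002227406133994977 0.07949599036751738
```

Call:
send_rows:
  plan: [0.001, 0.006, 0, 0, 0, 0, 0.001, 0.012, 0, 0, 0, 0, 0.001, 0.015, 0, 0, 0, 0, 0.001, 0.015, 0, 0, 0, 0, 0.001, 0.013, 0, 0, 0, 0]

```text
clock: 13.42
tcp_pos: [0.4337, -0.345, 0.1642]
tcp_rot: [0.0, 0.749, 0.663, 0.0]
contact_force: [-0.1, 0.9, -2.1]
grip_width: 0.013
finger_force: 58.5
```

Call:
send_rows:
  plan: [0.001, 0.01, 0.003, 0, 0, 0, 0.001, 0.006, 0.007, 0, 0, 0, 0.001, 0.003, 0.009, 0, 0, 0, 0, 0.001, 0.008, 0, 0, 0, 0, 0, 0.004, 0, 0, 0]

```text
clock: 14.05
tcp_pos: [0.4519, -0.3445, 0.1325]
tcp_rot: [-0.001, 0.749, 0.663, -0.0]
contact_force: [-0.4, -1.1, -3.3]
grip_width: 0.0134
finger_force: 58.5
```

Call:
send_rows:
  plan: [0, 0, 0.001, 0, 0, 0, 0, 0, 0, 0, 0, 0, 0, 0, 0, 0, 0, 0, 0, 0, 0, 0, 0, 0, 0, 0, 0, 0, 0, 0]

```text
clock: 14.68
tcp_pos: [0.4525, -0.3445, 0.1324]
tcp_rot: [0.0, 0.749, 0.663, 0.0]
contact_force: [0.4, -0.5, -2.6]
grip_width: 0.0134
finger_force: 58.5
```

```bash
python3 - <<'E'
from h import *
W=info("wrist"); im=robot.get_image("wrist"); t=robot.get_image("top"); s=robot.get_image("scene"); p=np.array(robot.read_state()["tcp_pos"])
np.savez("w5.npz",W=W,p=p)
a=cv2.resize(im[80:320,200:520],(480,360)); b=cv2.resize(t[220:320,430:530],(310,310)); c=cv2.resize(s[190:290,90:190],(310,310))
o=np.zeros((620,790,3),np.uint8); o[:360,:480]=a; o[:310,480:]=b; o[310:,480:]=c; cv2.imwrite("pics/f1.png",o[:600])
print(p,robot.read_state()["clock"])
for n in("top","scene","wrist"):
    C=info(n); print(n,"jar",proj(C,[.4567,-.299,.06]),"ball",proj(C,[.4567,-.299,p[2]-.0064]))
E
```

```text
[ 0.45250685 -0.34451404  0.1323406 ] 14.825
top jar (np.float64(481.341080986273), np.float64(268.66140747202616)) ball (np.float64(490.7260413048878), np.float64(263.76288868579053))
scene jar (np.float64(128.9795117782667), np.float64(231.4852092444679)) ball (np.float64(120.07140116976751), np.float64(211.29808387032338))
wrist jar (np.float64(321.1427271435842), np.float64(173.3867760083605)) ball (np.float64(320.1515827667769), np.float64(201.16578537647257))
```

View pics/f1.png

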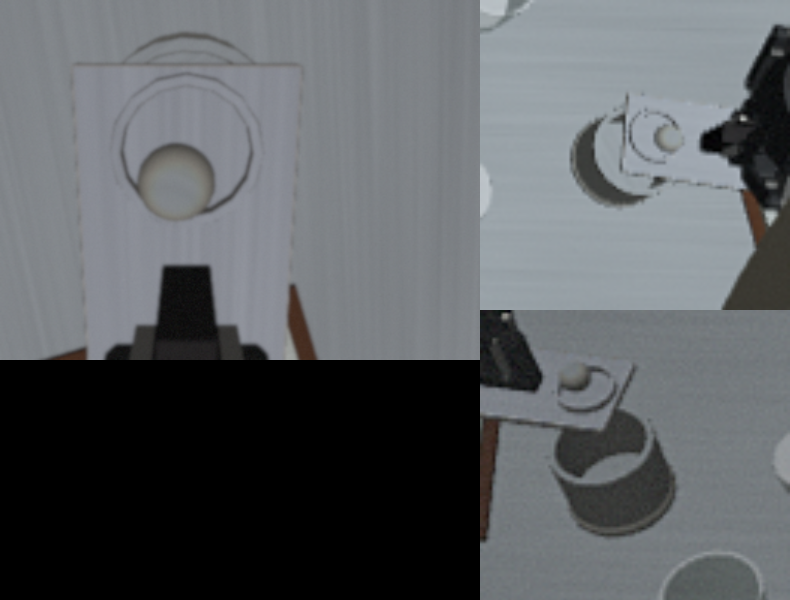

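```bash
python3 - <<'E'
from h import *
W=info("wrist"); a=np.linspace(0,2*np.pi,180)
for dx in(0,.002):
  P=np.array([proj(W,np.array([.4567,-.299,.06])+dx*np.array([.122,.9925,0])+.036*np.array([np.cos(t),np.sin(t),0])) for t in a]); i=P[:,1].argmin(); print(dx,P[i],P.min(0),P.max(0))
im=robot.get_image("wrist"); e=cv2.Canny(im,25,60)[85:122,240:420]; v,u=np.nonzero(e)
print([(int(x)+240,int(v[u==x].min())+85) for x in sorted(set(u))[::6]])
S=info("scene"); 
for d in(0,.002):
  P=np.array([proj(S,np.array([.4567,-.299,.06])+d*np.array([.122,.9925,0])+.036*np.array([np.cos(t),np.sin(t),0])) for t in a]);print(P.min(0),P.max(0))
E
```

```text
0 [321.6023661  103.12142982] [254.49224499 103.12142982] [387.76761774 236.59897558]
0.002 [321.5929076   98.98718247] [254.28490263  98.98718247] [387.95396143 233.25407679]
[(249, 121), (255, 121), (261, 121), (267, 121), (273, 121), (279, 121), (285, 116), (291, 112), (297, 108), (303, 105), (309, 104), (315, 102), (321, 101), (327, 101), (333, 102), (339, 103), (345, 105), (351, 107), (357, 110), (363, 115), (369, 120), (375, 121), (381, 121), (387, 121), (393, 121)]
[111.70120495 218.59661459] [146.11920572 244.8798738 ]
[112.59337928 218.70896107] [147.0101842  245.00118695]
```

The rim's arc is centred near u = 325 and the ball is at 318, about 2 mm off. A small nudge, then check.

Call:
send_rows:
  plan: [0.0005, 0.001, 0, 0, 0, 0, 0, 0.001, 0, 0, 0, 0, 0, 0, 0, 0, 0, 0, 0, 0, 0, 0, 0, 0, 0, 0, 0, 0, 0, 0]

```text
clock: 15.5
tcp_pos: [0.4544, -0.3443, 0.1323]
tcp_rot: [-0.0, 0.749, 0.663, -0.0]
contact_force: [0.3, -0.0, -3.1]
grip_width: 0.0127
finger_force: 58.5
```

Call:
send_rows:
  plan: [0, 0, 0, 0, 0, 0, 0, 0, 0, 0, 0, 0, 0, 0, 0, 0, 0, 0, 0, 0, 0, 0, 0, 0, 0, 0, 0, 0, 0, 0]

```text
clock: 16.12
tcp_pos: [0.4545, -0.3443, 0.1323]
tcp_rot: [0.0, 0.749, 0.663, 0.0]
contact_force: [0.7, 0.0, -2.7]
grip_width: 0.013
finger_force: 58.5
```

```bash
python3 - <<'E'
from h import *
im=robot.get_image("wrist"); s=robot.get_image("scene")
cv2.imwrite("pics/f2.png",np.hstack([im[80:320,200:460],cv2.resize(s[190:290,90:190],(240,240))])); st=robot.read_state(); print(st["tcp_pos"],st["tcp_rot"],st["clock"],np.abs(st["joint_vel"]).max(),st["grip_width"])
E
```

```text
[ 0.45450944 -0.3443095   0.13229781] [2.67333734e-05 7.48901031e-01 6.62681858e-01 4.18616013e-06] 16.225 0.0023690814333290643 0.012906798967309802
```

View pics/f2.png

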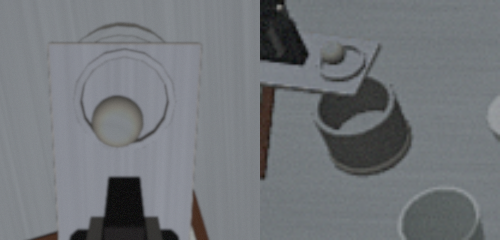

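The ball sits in its pocket at (117,121) in the crop, under the centre of the rim's arc (about 122). The tray is level and the arm is still, so I'm handing in.

```bash
python3 -c "
from station import robot; print(robot.sign_off())"
```

```text
the job is handed in; nothing more can be done
None
```

I handed the job in at about 16 s: the plunger was pressed to its stop, and the ball rolled into the tray. The arm now holds the tray still and level with the ball within about 2 mm of the jar mouth's centre and the tray's underside about 5 cm above the rim, by my camera measurements; sign-off returned no verdict.

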